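# Lay the pancake turner in the utensil tray

## Task

Take the wooden turner out of the blue pot and lay it flat and straight in the empty wide compartment of the utensil tray, its blade towards the same end as the heads of the spoon and fork already there. Only the blade shows above the pot, so put it down flat on the free counter to change your grip; lower it into the tray, do not drop it or let it flop in. Leave the pot standing where it is, and the spoon, the fork, the red-labelled tin and the spice jar in their places.

Things in the scene. Friction and masses are not known exactly. Their poses are not given: they have to be found in the camera images.
- turner: Short bamboo pancake turner, rigid, 200 mm long, 60 to 110 g, both faces alike. Origin at mid-length and mid-thickness; x runs from the handle's end (-100 mm) to the blade's front edge (+100), y across the blade, z square to it; centre of mass near x = +25. At first it leans in the pot, handle down, about 28 degrees from upright, its handle against the rim, blade towards the robot or to a side.
- turner_blade (a point): Centre of the turner's blade (turner x = +65 mm), mid-thickness; axes as the turner's. Blade: flat, 9 mm thick, 94 mm wide (wider than a gripper opens) from x = 30 to 100, tapering to the handle's width at x = 2. Only the blade stands above the pot's rim: there it can be taken only across its 9 mm thickness.
- turner_handle (a point): Point on the turner's handle, x = -60 mm, mid-thickness; axes as the turner's. Handle: straight bar 24 mm wide (y) and 12 mm thick (z) from x = -100 to the blade. Lying flat, it can be taken from above across its width, best at x = -40 to -15, near the blade.
- turner_end (a point): End of the turner's handle, x = -100 mm; axes as the turner's.
- pot: Blue stoneware utensil pot, round, 82 mm across, 104 mm high, 6 mm wall, floor 6 mm thick, 0.9 kg, loose on the counter. Origin at the centre of its underside, z up. Only the turner stands in it.
- tray: Pale blue-green plastic utensil tray, fixed, open on top, 236 mm (x) by 244 mm (y), 50 mm high, floor 6 mm, walls 5 mm. Origin at the centre of its underside, z up. Two partitions as high as the walls run along x, giving three compartments 226 mm long: one 112 mm wide at the -y side (empty), two 56 mm wide holding the spoon and the fork, heads towards the tray's +x end.
- tray_wide (a point): Centre of the wide empty compartment, on its floor (6 mm above the counter); axes as the tray's: x along the compartment, towards the end where the heads of spoon and fork lie.
- spoon: Steel serving spoon, 185 mm, lying in one of the narrow compartments, bowl (own +x) towards the tray's +x end. Origin at mid-length, at its underside. To be left alone.
- fork: Steel serving fork, 185 mm, lying in the other narrow compartment, tines (own +x) towards the tray's +x end. Origin at mid-length, at its underside. To be left alone.
- can: Bystander: food tin with red label, 74 mm across, 108 mm high; origin at the centre of its underside.
- spice: Bystander: spice jar with red cap, 48 mm across, 98 mm high; origin at the centre of its underside.
Things that resemble listed ones, but are neither listed nor needed, are in the scene too. There is more than one size of the turner; the job needs the larger.

How it is judged (in metres and radians):
On the way, in this order (a step that is already met when the one before it is completed fails the run):
1. the turner is lifted right out of the pot (height (world z) of turner_end above 0.115 m), for 0.1 s.
2. the turner is put down flat on the counter and let go (height (world z) of each of turner_blade, turner_handle below 0.02 m and contact force between the fingers and turner below 0.05 N and linear speed of turner below 0.03 m/s), for 0.2 s.
At the end, for the whole second after the job is handed in: Turner at rest, released, on the floor of the wide compartment: both ends within 13 mm of it, within 0.17 rad of straight, blade to the same end as the spoon and fork heads. Pot upright within 60 mm, spoon and fork within 30 mm, tin and jar upright within 40 mm of their starts (x of turner_blade in the frame of tray_wide between 0.048 and 0.082 m and y of turner_blade in the frame of tray_wide between -0.02 and 0.02 m and x of turner_handle in the frame of tray_wide between -0.082 and -0.04 m and y of turner_handle in the frame of tray_wide between -0.03 and 0.03 m and z of turner_blade in the frame of tray_wide between 0 and 0.013 m and z of turner_handle in the frame of tray_wide between 0 and 0.013 m and angle between the x axis of turner and the x axis of tray, either way round below 0.17 rad and linear speed of turner below 0.02 m/s and angle between pot's own z axis and vertical below 0.1 rad and distance of pot from where it was at the start of the episode below 0.06 m and distance of each of spoon, fork from where it was at the start of the episode below 0.03 m and distance of each of can, spice from where it was at the start of the episode below 0.04 m and angle between each of can, spice's own z axis and vertical below 0.2 rad); the robot touches nothing.
It fails at once if the turner is dropped or flops into the tray (let go while moving faster than 0.5 m/s or turning faster than 4 rad/s, within the tray) (z of turner in the frame of tray_wide below 0.07 m and x of turner in the frame of tray_wide between -0.12 and 0.12 m and y of turner in the frame of tray_wide between -0.06 and 0.18 m and contact force between the fingers and turner below 0.02 N and (linear speed of turner above 0.5 m/s or angular speed of turner above 4 rad/s)).
It fails at once if the pot is tipped over (angle between pot's own z axis and vertical above 0.6 rad).
It fails at once if the tin or the spice jar is knocked over (angle between any of can, spice's own z axis and vertical above 0.6 rad).
It also fails if it takes over 67 s, if anything falls off the work surface, if the arm or the gripper's body presses on something with over 40 N, if the wrist force passes 120 N, or if a joint passes its speed limit or range.

## Robot

A 6-joint arm with a two-finger parallel gripper is mounted at the origin on the work surface. World frame = base frame: x ahead of the robot, y to its left, z up, the work surface at z = 0. Lengths are in mm, angles in rad, forces in N, time in s.
With the tool pointing down it reaches from about 400 to 925 mm from the base axis. Payload 12.5 kg.
Tool frame: the origin (TCP) lies midway between the tips of the shut fingers; the grasp point (between the pads) lies 19 mm behind it; z points along the fingers, y is the line along which they close (so a half turn about z gives the same grasp; the last joint's range is limited). The gripper opens to 95 mm and grips with 3 to 60 N. Pads are 20 mm wide; open, the fingers measure 119 mm over their backs; the gripper's body (75 mm by 180 mm) begins 59 mm behind the grasp point.
Start: joints at [-0.106, 0.491, 1.559, -0, 1.092, -0.106], TCP at [625.019, 0.021, 193.261] pointing down, gripper open.
Joint ranges: [-3.1, 3.1], [-0.84, 2.19], [0.05, 2.79], [-1.13, 4.28], [0.06, 2.93], [-2.69, 2.69]. Speed limits (rad/s): [2.22, 2.22, 2.79, 3.14, 3.14, 3.14].

## Interface

Orientations are given as [roll, pitch, yaw] about the fixed x, y, z axes, in that order (R = Rz(yaw) Ry(pitch) Rx(roll)).
In Python, from cell import * gives the robot as it stands. The module is installed in compiled form; this text tells all that it offers.
- The arm moves only by the tool arm_command, never from a script. Its arguments are lists of equal length, an entry for each row: "delta_pos": the shift along the world's x, y, z in units of 250 mm (1.0 is 250 mm), a list of three; "delta_rot": the turn, a rotation vector about the world's x, y, z in units of 90 degrees (1.0 is 90 degrees), a list of three; "claw": the closure, from 0 (fully open) to 1 (shut). In form: {"delta_pos": [[tx, ty, tz], ...], "delta_rot": [[wx, wy, wz], ...], "claw": [claw, ...]}. A call has exactly 5 rows; each row is the pose to reach, as a shift and turn from the pose commanded when the call began; what a row does not reach only later rows make up. A row lasts 1/12 s, in which the tool goes at most 41.7 mm and 7.16 degrees, less where a joint would pass 70% of its speed; a pose out of reach is approached as far as the arm can. A call with a number of a shift or a turn outside -1 to 1 is refused whole. A call with a gripper value outside its range is refused whole. The fingers move at their own pace and stop on an object; the grip force is fixed at half the most. Time passes only in rows, so rows that repeat a pose let the fingers close, or fill a call up. It gives the time, the measured TCP pose, the force, the opening and the grip force at its end, in the units of the state.
- state(): the state, without advancing time (a new reading comes with each control period).
- read_camera(name): name is "scene" or "side" or "wrist"; returns the picture (420x560x3 uint8, red, green, blue); there is no depth.
- calibration(name): a dict with "camera_matrix" (3x3 intrinsics, pixels), "T" (4x4, takes a point from camera to world coordinates). Camera axes: x right, y down, z forward; pixel columns grow to the right and rows downward; lengths in mm; the calibration is good to about 2 mm. The wrist camera is an equidistant fisheye: a pixel r from the principal point sees the ray r / f radians off the axis. A picture is of the moment at which its call begins: read the wrist's pose just before it. calibration takes no time and is no camera call; for the wrist camera it gives the pose at the moment of the call.
- job_done(): hands the job in; it is judged then, once.
The state is a dict: "t": time; "joints": joint angles; "qvel": joint speeds; "tau": joint torques, N m; "eef_pos": TCP position; "tcp_rot": TCP orientation; "ft_force": force on the tool from outside, world axes, zero at the start; "moment": the same for the moment, N m; "opening": opening from 0.0 (shut) to 1.0 (fully open); "grip_force": force on a finger pad.
Only numpy, scipy, OpenCV 4.12 (cv2) and the standard library are available. Lean on these libraries where they do the work, as an engineer would, in place of code of your own. Each camera call takes 0.05 s, during which the arm holds its last target. There are 200 camera calls.

## Working session

There is one attempt and no reset: what is moved stays moved. The work goes in short steps, Python scripts to look and compute and a tool call to move; the robot and the scene stay as the last step left them, time stands still between calls to the robot, and variables do not carry over. Pictures are saved under pics/ and viewed, at most 10 in all, crops included, and the job is handed in when it is done.

Besides the shell and the picture viewer there is one more tool, called after "Request:" in YAML: its name, and indented under it one key for each argument. arm_command: Moves the arm, as the interface text tells. Shifts and turns lie within -1 to 1; 1 stands for 250 mm of shift or 90 degrees of turn. Its arguments: {"type":"object","properties":{"delta_pos":{"type":"array"},"delta_rot":{"type":"array"},"claw":{"type":"array"}},"required":["delta_pos","delta_rot","claw"]}

```bash
mkdir -p pics; python3 - <<'E'
from cell import *
import cv2,numpy as np,pickle
d={}
for n in("scene","side","wrist"):
    c=calibration(n); im=read_camera(n); d[n]=(c,im)
    cv2.imwrite(f"pics/{n}0.png",im[:,:,::-1])
    print(n,np.round(c["camera_matrix"],1).tolist(),np.round(c["T"],3).tolist())
pickle.dump(d,open("d0.pkl","wb"))
cv2.imwrite("pics/both0.png",cv2.resize(np.hstack([d["scene"][1],d["side"][1]])[:,:,::-1],(800,300)))
print(state())
E
```

```text
scene [[489.4, 0.0, 278.0], [0.0, 489.4, 206.1], [0.0, 0.0, 1.0]] [[-0.528, 0.709, -0.468, 1112.56], [0.849, 0.446, -0.281, 337.613], [0.009, -0.546, -0.838, 1204.279], [0.0, 0.0, 0.0, 1.0]]
side [[470.2, 0.0, 277.9], [0.0, 470.2, 204.7], [0.0, 0.0, 1.0]] [[0.979, -0.147, 0.141, 298.119], [-0.204, -0.678, 0.706, -856.342], [-0.008, -0.72, -0.694, 971.163], [0.0, 0.0, 0.0, 1.0]]
wrist [[325.2, 0.0, 282.8], [0.0, 325.2, 208.8], [0.0, 0.0, 1.0]] [[1.0, 0.0, -0.0, 623.553], [0.0, -0.969, -0.247, 68.522], [-0.0, 0.247, -0.969, 384.704], [0.0, 0.0, 0.0, 1.0]]
{'t': 0.15, 'joints': array([-1.05591072e-01,  4.91441361e-01,  1.55931451e+00, -1.01363261e-05,
        1.09170961e+00, -1.05597943e-01]), 'qvel': array([ 0.00190248, -0.00019874, -0.00163756,  0.00195251,  0.00158265,
       -0.00074033]), 'tau': array([ 3.16444048e-04, -6.12899423e+01, -2.58276522e+01,  6.91918633e-02,
        4.73701756e-02, -5.07232733e-05]), 'eef_pos': array([6.24799537e+02, 4.68968136e-02, 1.92781664e+02]), 'tcp_rot': array([-3.14072374e+00, -8.30568200e-05,  1.57080784e+00]), 'ft_force': array([-0.14066843,  0.09595118, -0.90585458]), 'moment': array([ 0.02564972, -0.00948691, -0.00796158]), 'grip_force': 0.0, 'opening': 0.999723129713987}
```

View pics/scene0.png

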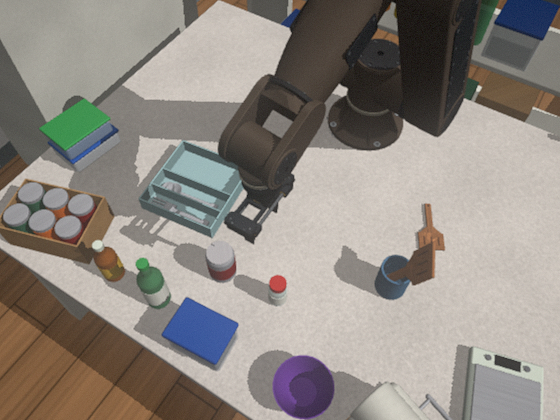

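View pics/side0.png

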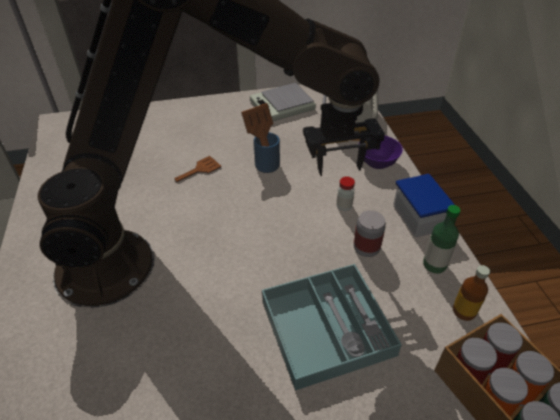

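The scene view shows two turners. The larger one stands in the blue pot (scene blade about (422,265), side about (257,120)), and a smaller one lies on the counter (scene (430,228), side (200,168)). The one in the pot fits the description. The tray is at scene (193,187) and side (330,323). I'll confirm in an enlarged crop.

```bash
cat > h.py <<'E'
import numpy as np,cv2,pickle
def ray(c,uv):
    K=c["camera_matrix"];T=c["T"];p=np.array([(uv[0]-K[0,2])/K[0,0],(uv[1]-K[1,2])/K[1,1],1.])
    d=T[:3,:3]@p;return T[:3,3],d/np.linalg.norm(d)
def plane(c,uv,z):
    o,d=ray(c,uv);return o+d*(z-o[2])/d[2]
def tri(c1,a,c2,b):
    o,d=ray(c1,a);p,e=ray(c2,b)
    s,t=np.linalg.lstsq(np.c_[d,-e],p-o,rcond=None)[0]
    return (o+s*d+p+t*e)/2,np.linalg.norm(o+s*d-p-t*e)
def proj(c,P):
    T=c["T"];q=T[:3,:3].T@(np.asarray(P,float)-T[:3,3]);K=c["camera_matrix"]
    return np.array([K[0,0]*q[0]/q[2]+K[0,2],K[1,1]*q[1]/q[2]+K[1,2]])
E
python3 - <<'E'
from h import *
d=pickle.load(open("d0.pkl","rb"))
def crop(im,x,y,w,h,s):return cv2.resize(im[y:y+h,x:x+w],None,fx=s,fy=s,interpolation=cv2.INTER_CUBIC)
a=crop(d["scene"][1],365,195,80,110,5);b=crop(d["side"][1],220,85,80,110,5)
cv2.imwrite("pics/c1.png",np.hstack([a,b])[:,:,::-1])
a=crop(d["scene"][1],130,135,120,105,3.3);b=crop(d["side"][1],255,260,150,131,2.64)
cv2.imwrite("pics/c2.png",np.hstack([a,b[:a.shape[0]] if b.shape[0]>=a.shape[0] else cv2.resize(b,(b.shape[1],a.shape[0]))])[:,:,::-1])
print(a.shape,b.shape)
# pot base / colour guess
for n in("scene","side"):
    c,im=d[n];hsv=cv2.cvtColor(im,cv2.COLOR_RGB2HSV)
    m=cv2.inRange(hsv,(98,80,30),(118,255,200))
    k,l,s,ce=cv2.connectedComponentsWithStats(m)
    print(n,[ (s[i].tolist()) for i in range(1,k) if s[i,4]>150])
    m=cv2.inRange(hsv,(3,90,40),(18,255,255))
    k,l,s,ce=cv2.connectedComponentsWithStats(m)
    print(n,[ (s[i].tolist()) for i in range(1,k) if s[i,4]>80])
E
```

```text
(346, 396, 3) (346, 396, 3)
scene [[495, 0, 65, 40, 1756], [48, 124, 70, 40, 322], [162, 298, 76, 67, 2850]]
scene [[197, 0, 20, 16, 175], [222, 0, 25, 10, 138], [292, 0, 14, 11, 103], [551, 9, 9, 20, 104], [372, 28, 28, 18, 221], [468, 64, 92, 52, 2168], [0, 155, 28, 35, 460], [0, 182, 114, 78, 2288], [46, 204, 26, 18, 156], [418, 204, 27, 73, 649], [94, 247, 24, 23, 408], [0, 251, 248, 169, 20269]]
side [[256, 134, 23, 37, 290], [396, 174, 58, 44, 1502]]
side [[242, 103, 31, 43, 780], [384, 110, 176, 310, 19034], [175, 156, 46, 26, 382], [355, 232, 27, 19, 92], [458, 276, 30, 28, 573], [453, 303, 24, 18, 111]]
```

View pics/c1.png

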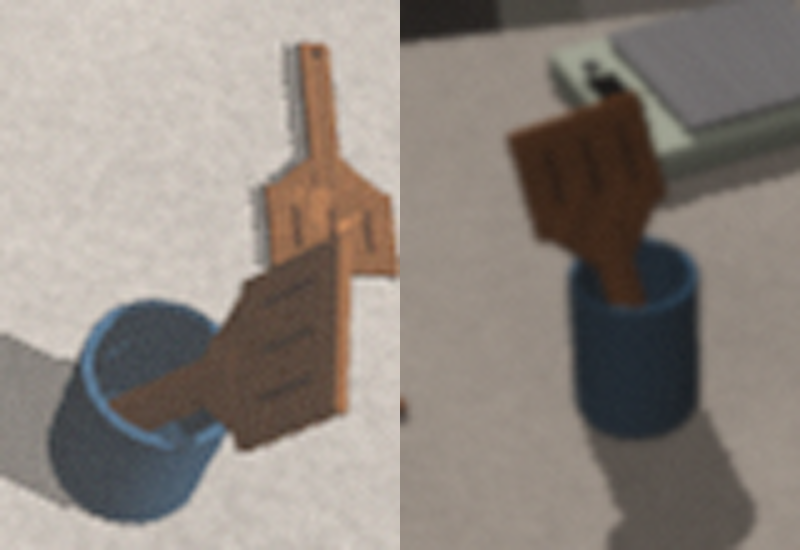

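View pics/c2.png

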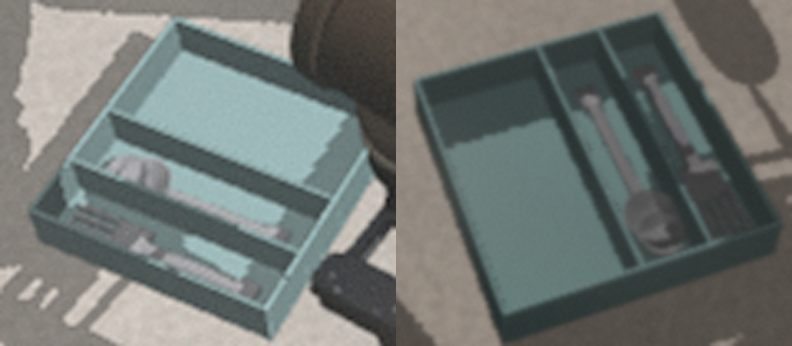

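The crop confirms it. The turner in the pot has its blade up and is larger than the one on the counter. Its blade corners are clear in both views, and the tray's wide compartment lies on the robot side with the heads towards −y.

```bash
python3 - <<'E'
from h import *
np.set_printoptions(precision=1,suppress=True)
d=pickle.load(open("d0.pkl","rb"));cs,cd=d["scene"][0],d["side"][0]
S=lambda x,y:(365+(x+.5)/5-.5,195+(y+.5)/5-.5)
D=lambda x,y:(220+(x-400+.5)/5-.5,85+(y+.5)/5-.5)
pts=[("A",S(340,228),D(510,135)),("B",S(342,411),D(638,95)),("sA",S(245,290),D(542,238)),("sB",S(238,448),D(663,190)),("neckA",S(208,352),D(598,258)),("handle rimexit",S(200,395),D(635,262))]
P={}
for n,a,b in pts: P[n],e=tri(cs,a,cd,b);print(n,P[n],round(e,1))
print("widths",np.linalg.norm(P["A"]-P["B"]),np.linalg.norm(P["sA"]-P["sB"]),np.linalg.norm(P["A"]-P["sA"]),np.linalg.norm(P["B"]-P["sB"]))
x=(P["A"]+P["B"]-P["sA"]-P["sB"]);x/=np.linalg.norm(x);y=P["B"]-P["A"];y/=np.linalg.norm(y);print("x",x,np.degrees(np.arccos(x[2])),"y",y,"n",np.cross(x,y),"bladec",(P["A"]+P["B"]+P["sA"]+P["sB"])/4)
# pot: rim extremes at z=104
for n,c,l,r in(("scene",cs,S(83,360),S(232,400)),("side",cd,D(569,270),D(700,280))):
    a,b=plane(c,l,104),plane(c,r,104);print("pot rim",n,a,b,np.linalg.norm(a-b),(a+b)/2)
print("pot bottom side",plane(cd,D(635,437),0),"scene",plane(cs,S(125,521),0))
S2=lambda x,y:(130+x/3.3,135+y/3.3)
D2=lambda x,y:(255+(x-396)/2.64,260+y/2.64)
for q in [S2(178,18),S2(30,212),S2(270,335),S2(112,115),S2(72,165)]:print("tray sc",plane(cs,q,50)[:2])
for q in [D2(416,82),D2(660,12),D2(780,222),D2(503,318),D2(540,45)]:print("tray si",plane(cd,q,50)[:2])
for n,c,q in(("can",cs,(219,248)),("can",cd,(371,222)),):print(n,plane(c,q,108)[:2])
for n,c,q in(("spice",cs,(278,284)),("spice",cd,(347,184)),):print(n,plane(c,q,98)[:2])
print("small",plane(cs,(428,205),5),plane(cs,(430,240),5),plane(cd,(178,179),5),plane(cd,(213,164),5))
E
```

```text
A [432.4 358.8 188.9] 0.0
B [517.9 396.  182.8] 0.4
sA [446.7 334.4 126.8] 4.5
sB [528.9 365.4 129.6] 4.5
neckA [479.4 332.  109.4] 1.7
handle rimexit [501.3 336.9 101.2] 3.5
widths 93.40903411196072 87.88747526685607 68.19335488195004 62.338819229994236
x [-0.2  0.4  0.9] 27.718812724468542 y [ 0.9  0.4 -0.1] n [-0.4  0.8 -0.5] bladec [481.5 363.6 157. ]
pot rim scene [514.5 280.5 104. ] [495.2 352.2 104. ] 74.29279245389863 [504.8 316.4 104. ]
pot rim side [460.1 331.8 104. ] [537.6 304.  104. ] 82.30990218405748 [498.9 317.9 104. ]
pot bottom side [490.7 286.8   0. ] scene [531.1 333.8   0. ]
tray sc [ 418.  -421.9]
tray sc [ 658.4 -394.9]
tray sc [ 647.1 -149.3]
tray sc [ 539.4 -401.8]
tray sc [ 600.9 -396.5]
tray si [ 389.5 -200.8]
tray si [ 629.  -170.5]
tray si [ 655.  -399.1]
tray si [ 415.3 -431.3]
tray si [ 508.8 -184.2]
can [687.8 -89.9]
can [691.7 -90.9]
spice [688.3  86.2]
spice [681.4  72.1]
small [205.3 306.2   5. ] [312.6 356.2   5. ] [210.9 306.9   5. ] [326.6 358.    5. ]
```

```bash
cat >> h.py <<'E'
from scipy.spatial.transform import Rotation as Ro
def mv(p0,R0,p1,R1):
    v=(R1*R0.inv()).as_rotvec();print("dpos",np.round((np.asarray(p1)-p0)/250,3).tolist(),"drot",np.round(v/(np.pi/2),3).tolist(),"mm",round(float(np.linalg.norm(np.asarray(p1)-p0))),"deg",round(float(np.degrees(np.linalg.norm(v))),1))
def cur():
    from cell import state
    s=state();return s["eef_pos"],Ro.from_euler("xyz",s["tcp_rot"]),s
def frame(z,y):
    z=z/np.linalg.norm(z);y=y-z*(y@z);y/=np.linalg.norm(y);return Ro.from_matrix(np.c_[np.cross(y,z),y,z])
E
python3 - <<'E'
from h import *
p,R,s=cur()
az=np.radians(113);t=np.radians(28);h=np.array([np.cos(az),np.sin(az),0]);k=np.array([0,0,1.])
x=h*np.sin(t)+k*np.cos(t);nu=-h*np.cos(t)+k*np.sin(t)
c=np.array([480,367,155.]);Rt=frame(-x,nu);pickle.dump((c,x,nu,Rt),open("g.pkl","wb"))
mv(p,R,c+130*x,Rt);mv(c+130*x,Rt,c,Rt);print(x,nu,c+130*x)
E
```

```text
dpos [-0.675, 1.693, 0.308] drot [-0.182, -0.275, -0.729] mm 462 deg 72.0
dpos [0.095, -0.225, -0.459] drot [0.0, 0.0, 0.0] mm 130 deg 0.0
[-0.18343715  0.43215085  0.88294759] [ 0.34499511 -0.81275754  0.46947156] [456.15317004 423.17961077 269.78318707]
```

Request:
arm_command:
  delta_pos:
    - [-0.03,0.08,0.06]
    - [-0.08,0.19,0.1]
    - [-0.13,0.32,0.103]
    - [-0.18,0.44,0.103]
    - [-0.225,0.564,0.103]
  delta_rot:
    - [-0.012,-0.018,-0.048]
    - [-0.024,-0.037,-0.097]
    - [-0.036,-0.055,-0.146]
    - [-0.048,-0.073,-0.194]
    - [-0.061,-0.092,-0.243]
  claw: [0,0,0,0,0]

```text
t: 0.57
eef_pos: [567.9, 142.0, 219.3]
tcp_rot: [2.98, 0.065, 1.178]
ft_force: [1.3, 0.4, -0.3]
opening: 0.997
grip_force: 0.0
```

Request:
arm_command:
  delta_pos:
    - [-0.045,0.113,0.02]
    - [-0.09,0.226,0.04]
    - [-0.135,0.338,0.06]
    - [-0.18,0.451,0.08]
    - [-0.225,0.564,0.103]
  delta_rot:
    - [-0.012,-0.018,-0.048]
    - [-0.024,-0.037,-0.097]
    - [-0.036,-0.055,-0.146]
    - [-0.048,-0.073,-0.194]
    - [-0.061,-0.092,-0.243]
  claw: [0,0,0,0,0]

```text
t: 0.98
eef_pos: [511.6, 283.2, 245.0]
tcp_rot: [2.807, 0.065, 0.785]
ft_force: [0.7, 0.8, -0.0]
opening: 0.997
grip_force: 0.0
```

Request:
arm_command:
  delta_pos:
    - [-0.045,0.113,0.02]
    - [-0.09,0.226,0.04]
    - [-0.135,0.338,0.06]
    - [-0.18,0.451,0.08]
    - [-0.225,0.564,0.103]
  delta_rot:
    - [-0.012,-0.018,-0.048]
    - [-0.024,-0.037,-0.097]
    - [-0.036,-0.055,-0.146]
    - [-0.048,-0.073,-0.194]
    - [-0.061,-0.092,-0.243]
  claw: [0,0,0,0,0]

```text
t: 1.4
eef_pos: [455.2, 424.3, 270.6]
tcp_rot: [2.648, -0.001, 0.397]
ft_force: [0.9, -0.4, -0.7]
opening: 0.999
grip_force: 0.0
```

```bash
python3 - <<'E'
from h import *
from cell import *
c,x,nu,Rt=pickle.load(open("g.pkl","rb"))
p,R,s=cur();print(s["t"],p,s["joints"].round(2),s["qvel"].round(2));mv(p,R,c+130*x,Rt)
cal=calibration("wrist");im=read_camera("wrist");pickle.dump((cal,im),open("w1.pkl","wb"));cv2.imwrite("pics/w1.png",im[:,:,::-1])
E
```

```text
1.4 [455.19332119 424.33924561 270.62870923] [ 0.85  0.54  1.35 -0.44  1.49  2.11] [ 0.58  0.45 -0.85 -0.07  0.97  1.27]
dpos [0.004, -0.005, -0.003] drot [0.003, 0.002, 0.003] mm 2 deg 0.4
```

View pics/w1.png

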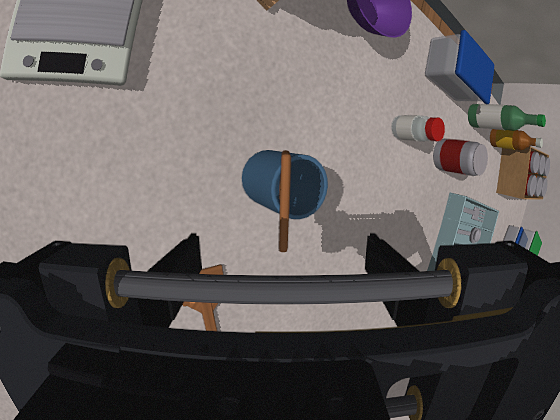

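The wrist view shows the blade edge-on, running from (286,152) to (283,250) and centred between the fingers (columns 190 to 375). I'll check this against my prediction.

```bash
cat >> h.py <<'E'
def fproj(c,P):
    T=c["T"];q=T[:3,:3].T@(np.asarray(P,float)-T[:3,3]);K=c["camera_matrix"];r=np.hypot(q[0],q[1]);th=np.arctan2(r,q[2])
    return np.array([K[0,0]*th*q[0]/r+K[0,2],K[1,1]*th*q[1]/r+K[1,2]])
def fray(c,uv):
    K=c["camera_matrix"];a=np.array([(uv[0]-K[0,2])/K[0,0],(uv[1]-K[1,2])/K[1,1]]);th=np.linalg.norm(a)
    d=np.r_[a/th*np.sin(th),np.cos(th)];return c["T"][:3,3],c["T"][:3,:3]@d
E
python3 - <<'E'
from h import *
c,x,nu,Rt=pickle.load(open("g.pkl","rb"));cal,im=pickle.load(open("w1.pkl","rb"))
y=np.cross(x,nu)
for s in(-47,0,47):
  for xx in(35,30-65):print(s,xx+65,fproj(cal,c+xx*x+s*y).round(0))
E
```

```text
-47 100 [283. 250.]
-47 30 [283. 228.]
0 100 [283. 202.]
0 30 [282. 188.]
47 100 [283. 150.]
47 30 [282. 146.]
```

Request:
arm_command:
  delta_pos:
    - [0.019,-0.045,-0.092]
    - [0.038,-0.09,-0.184]
    - [0.057,-0.135,-0.275]
    - [0.076,-0.18,-0.367]
    - [0.095,-0.225,-0.459]
  delta_rot:
    - [0,0,0]
    - [0,0,0]
    - [0,0,0]
    - [0,0,0]
    - [0,0,0]
  claw: [0,0,0,0,0]

```text
t: 1.87
eef_pos: [480.0, 366.2, 154.5]
tcp_rot: [2.65, 0.001, 0.401]
ft_force: [0.6, -0.8, -0.3]
opening: 0.998
grip_force: 0.0
```

Request:
arm_command:
  delta_pos:
    - [0,0,0]
    - [0,0,0]
    - [0,0,0]
    - [0,0,0]
    - [0,0,0]
  delta_rot:
    - [0,0,0]
    - [0,0,0]
    - [0,0,0]
    - [0,0,0]
    - [0,0,0]
  claw: [0.4,0.7,1,1,1]

```text
t: 2.28
eef_pos: [480.2, 367.7, 157.0]
tcp_rot: [2.651, -0.002, 0.401]
ft_force: [-0.1, -0.0, -0.4]
opening: 0.707
grip_force: 0.0
```

Request:
arm_command:
  delta_pos:
    - [0,0,0]
    - [0,0,0]
    - [0,0,0]
    - [0,0,0]
    - [0,0,0]
  delta_rot:
    - [0,0,0]
    - [0,0,0]
    - [0,0,0]
    - [0,0,0]
    - [0,0,0]
  claw: [1,1,1,1,1]

```text
t: 2.7
eef_pos: [480.0, 366.8, 155.8]
tcp_rot: [2.65, 0.0, 0.401]
ft_force: [-1.0, 0.3, 0.4]
opening: 0.356
grip_force: 0.0
```

Request:
arm_command:
  delta_pos:
    - [0,0,0]
    - [0,0,0]
    - [0,0,0]
    - [0,0,0]
    - [0,0,0]
  delta_rot:
    - [0,0,0]
    - [0,0,0]
    - [0,0,0]
    - [0,0,0]
    - [0,0,0]
  claw: [1,1,1,1,1]

```text
t: 3.12
eef_pos: [480.1, 366.6, 155.8]
tcp_rot: [2.65, 0.0, 0.401]
ft_force: [0.7, -0.9, 0.4]
opening: 0.089
grip_force: 29.9
```

Request:
arm_command:
  delta_pos:
    - [0,0,0]
    - [0,0,0]
    - [0,0,0]
    - [0,0,0]
    - [0,0,0]
  delta_rot:
    - [0,0,0]
    - [0,0,0]
    - [0,0,0]
    - [0,0,0]
    - [0,0,0]
  claw: [1,1,1,1,1]

```text
t: 3.53
eef_pos: [480.0, 366.7, 155.8]
tcp_rot: [2.65, 0.0, 0.401]
ft_force: [0.3, -1.5, 0.1]
opening: 0.092
grip_force: 29.9
```

Request:
arm_command:
  delta_pos:
    - [-0.011,0.026,0.053]
    - [-0.022,0.052,0.106]
    - [-0.033,0.078,0.159]
    - [-0.044,0.104,0.212]
    - [-0.055,0.13,0.265]
  delta_rot:
    - [0,0,0]
    - [0,0,0]
    - [0,0,0]
    - [0,0,0]
    - [0,0,0]
  claw: [1,1,1,1,1]

```text
t: 3.95
eef_pos: [465.9, 399.7, 222.4]
tcp_rot: [2.651, 0.001, 0.401]
ft_force: [-0.0, -0.7, -1.5]
opening: 0.091
grip_force: 29.9
```

Request:
arm_command:
  delta_pos:
    - [-0.011,0.026,0.053]
    - [-0.022,0.052,0.106]
    - [-0.033,0.078,0.159]
    - [-0.044,0.104,0.212]
    - [-0.055,0.13,0.29]
  delta_rot:
    - [0,0,0]
    - [0,0,0]
    - [0,0,0]
    - [0,0,0]
    - [0,0,0]
  claw: [1,1,1,1,1]

```text
t: 4.37
eef_pos: [451.9, 432.0, 293.9]
tcp_rot: [2.65, 0.002, 0.401]
ft_force: [0.2, -0.4, -1.1]
opening: 0.094
grip_force: 29.9
```

Request:
arm_command:
  delta_pos:
    - [0,0,0.02]
    - [0,0,0.04]
    - [0,0,0.08]
    - [0,0,0.1]
    - [0,0,0.1]
  delta_rot:
    - [0,0,0]
    - [0,0,0]
    - [0,0,0]
    - [0,0,0]
    - [0,0,0]
  claw: [1,1,1,1,1]

```text
t: 4.78
eef_pos: [452.8, 431.6, 320.4]
tcp_rot: [2.65, -0.001, 0.4]
ft_force: [0.4, -0.2, -1.3]
opening: 0.094
grip_force: 29.9
```

```bash
python3 - <<'E'
from h import *
from cell import *
p,R,s=cur();print(s["t"],p,s["joints"].round(2),s["opening"],s["grip_force"])
a=read_camera("scene");b=read_camera("side")
cv2.imwrite("pics/l1.png",np.hstack([cv2.resize(a[120:330,330:560],None,fx=1.7,fy=1.7),cv2.resize(b[20:230,150:380],None,fx=1.7,fy=1.7)])[:,:,::-1])
E
```

```text
4.7833 [452.83397327 431.61342648 320.37334068] [ 0.86  0.52  1.26 -0.44  1.59  2.07] 0.09356089869854751 29.938552379608154
```

View pics/l1.png

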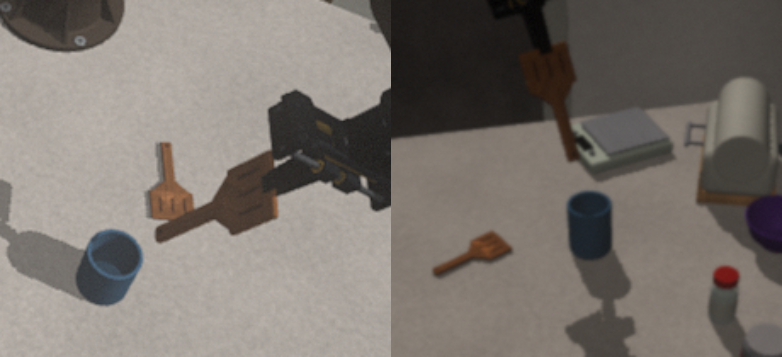

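The turner is held, upright and clear of the pot. Next is the pose for laying it down.

```bash
python3 - <<'E'
from h import *
p,R,s=cur();c,x,nu,Rt=pickle.load(open("g.pkl","rb"))
az=np.radians(-112);th=np.radians(35);h=np.array([np.cos(az),np.sin(az),0]);k=np.array([0,0,1.])
z=h*np.cos(th)-k*np.sin(th);y=h*np.sin(th)+k*np.cos(th)
R2=frame(z,y);pickle.dump((R2,z,y),open("g2.pkl","wb"))
mv(p,R,[555,125,250],R2)
print(z,y)
E
```

```text
dpos [0.41, -1.226, -0.277] drot [-0.306, -0.003, -0.49] mm 330 deg 52.0
[-0.30685976 -0.75950455 -0.57357644] [-0.21486551 -0.53181081  0.81915204]
```

Request:
arm_command:
  delta_pos:
    - [0.027,-0.08,-0.018]
    - [0.055,-0.16,-0.037]
    - [0.082,-0.245,-0.055]
    - [0.11,-0.33,-0.074]
    - [0.137,-0.409,-0.092]
  delta_rot:
    - [-0.02,0,-0.033]
    - [-0.041,0,-0.065]
    - [-0.061,0,-0.098]
    - [-0.082,0,-0.13]
    - [-0.102,-0.001,-0.163]
  claw: [1,1,1,1,1]

```text
t: 5.3
eef_pos: [487.2, 327.5, 295.5]
tcp_rot: [2.492, 0.043, 0.137]
ft_force: [-0.7, 0.1, -1.4]
opening: 0.094
grip_force: 29.9
```

Request:
arm_command:
  delta_pos:
    - [0.027,-0.08,-0.018]
    - [0.055,-0.16,-0.037]
    - [0.082,-0.245,-0.055]
    - [0.11,-0.33,-0.074]
    - [0.137,-0.409,-0.092]
  delta_rot:
    - [-0.02,0,-0.033]
    - [-0.041,0,-0.065]
    - [-0.061,0,-0.098]
    - [-0.082,0,-0.13]
    - [-0.102,-0.001,-0.163]
  claw: [1,1,1,1,1]

```text
t: 5.72
eef_pos: [521.3, 225.2, 272.5]
tcp_rot: [2.332, 0.042, -0.126]
ft_force: [-0.2, 0.0, -0.9]
opening: 0.093
grip_force: 29.9
```

Request:
arm_command:
  delta_pos:
    - [0.027,-0.08,-0.018]
    - [0.055,-0.16,-0.037]
    - [0.082,-0.245,-0.055]
    - [0.11,-0.33,-0.074]
    - [0.137,-0.409,-0.092]
  delta_rot:
    - [-0.02,0,-0.033]
    - [-0.041,0,-0.065]
    - [-0.061,0,-0.098]
    - [-0.082,0,-0.13]
    - [-0.102,-0.001,-0.163]
  claw: [1,1,1,1,1]

```text
t: 6.13
eef_pos: [555.4, 122.9, 249.5]
tcp_rot: [2.178, 0.0, -0.386]
ft_force: [-0.5, 0.5, -1.0]
opening: 0.092
grip_force: 29.9
```

```bash
python3 - <<'E'
from h import *
p,R,s=cur();R2,z,y=pickle.load(open("g2.pkl","rb"));print(s["t"],p,s["joints"].round(2))
mv(p,R,[555,125,250],R2); mv(p,R,[555,125,102],R2)
E
```

```text
6.1333 [555.42921324 122.9459149  249.47212376] [ 0.4   0.71  1.33 -0.64  1.83  2.43]
dpos [-0.002, 0.008, 0.002] drot [0.002, -0.001, 0.001] mm 2 deg 0.2
dpos [-0.002, 0.008, -0.59] drot [0.002, -0.001, 0.001] mm 147 deg 0.2
```

Request:
arm_command:
  delta_pos:
    - [0,0,-0.1]
    - [0,0,-0.2]
    - [0,0,-0.3]
    - [0,0,-0.4]
    - [0,0,-0.48]
  delta_rot:
    - [0,0,0]
    - [0,0,0]
    - [0,0,0]
    - [0,0,0]
    - [0,0,0]
  claw: [1,1,1,1,1]

```text
t: 6.55
eef_pos: [554.7, 123.7, 128.0]
tcp_rot: [2.179, 0.002, -0.384]
ft_force: [0.6, -0.4, -1.3]
opening: 0.096
grip_force: 29.9
```

Request:
arm_command:
  delta_pos:
    - [0,0,-0.02]
    - [0,0,-0.04]
    - [0,0,-0.06]
    - [0,0,-0.08]
    - [0,0,-0.1]
  delta_rot:
    - [0,0,0]
    - [0,0,0]
    - [0,0,0]
    - [0,0,0]
    - [0,0,0]
  claw: [1,1,1,1,1]

```text
t: 6.97
eef_pos: [555.6, 125.0, 105.9]
tcp_rot: [2.182, -0.001, -0.382]
ft_force: [-0.7, 0.2, -1.5]
opening: 0.092
grip_force: 29.9
```

Request:
arm_command:
  delta_pos:
    - [0,0,-0.006]
    - [0,0,-0.012]
    - [0,0,-0.018]
    - [0,0,-0.018]
    - [0,0,-0.018]
  delta_rot:
    - [0,0,0]
    - [0,0,0]
    - [0,0,0]
    - [0,0,0]
    - [0,0,0]
  claw: [1,1,1,1,1]

```text
t: 7.38
eef_pos: [555.3, 125.0, 101.2]
tcp_rot: [2.181, -0.0, -0.382]
ft_force: [0.2, 0.6, -0.4]
opening: 0.091
grip_force: 29.9
```

```bash
python3 - <<'E'
from h import *
from cell import *
p,R,s=cur();print(s["t"],p,s["ft_force"])
a=read_camera("scene");b=read_camera("side")
cv2.imwrite("pics/l2.png",np.hstack([cv2.resize(a[130:340,230:460],None,fx=1.7,fy=1.7),cv2.resize(b[70:280,200:430],None,fx=1.7,fy=1.7)])[:,:,::-1])
E
```

```text
7.3833 [555.30272667 125.04512879 101.18499191] [ 0.20352692  0.60422052 -0.4486796 ]
```

View pics/l2.png

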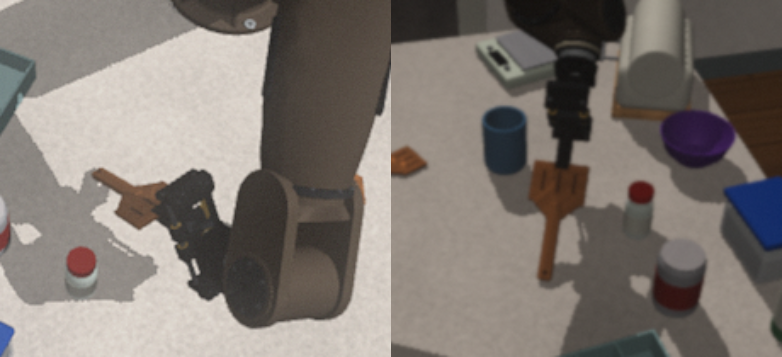

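Request:
arm_command:
  delta_pos:
    - [0,0,0]
    - [0,0,0]
    - [0,0,0]
    - [0,0,0]
    - [0,0,0]
  delta_rot:
    - [0,0,0]
    - [0,0,0]
    - [0,0,0]
    - [0,0,0]
    - [0,0,0]
  claw: [0.8,0.7,0.6,0.5,0.4]

```text
t: 7.9
eef_pos: [555.3, 125.0, 101.0]
tcp_rot: [2.181, 0.0, -0.382]
ft_force: [-0.3, 0.2, -0.9]
opening: 0.385
grip_force: 0.3
```

Request:
arm_command:
  delta_pos:
    - [0,0,0]
    - [0,0,0]
    - [0,0,0]
    - [0,0,0]
    - [0,0,0]
  delta_rot:
    - [0,0,0]
    - [0,0,0]
    - [0,0,0]
    - [0,0,0]
    - [0,0,0]
  claw: [0.3,0.2,0.1,0,0]

```text
t: 8.32
eef_pos: [555.3, 125.0, 101.0]
tcp_rot: [2.181, 0.0, -0.382]
ft_force: [-0.3, 0.5, -0.1]
opening: 0.741
grip_force: 0.3
```

Request:
arm_command:
  delta_pos:
    - [0,0,0]
    - [0,0,0]
    - [0,0,0]
    - [0,0,0]
    - [0,0,0]
  delta_rot:
    - [0,0,0]
    - [0,0,0]
    - [0,0,0]
    - [0,0,0]
    - [0,0,0]
  claw: [0,0,0,0,0]

```text
t: 8.73
eef_pos: [555.3, 125.0, 101.0]
tcp_rot: [2.181, 0.0, -0.382]
ft_force: [1.3, 0.4, -0.3]
opening: 0.999
grip_force: 0.3
```

Request:
arm_command:
  delta_pos:
    - [0,0,-0.035]
    - [0,0,-0.07]
    - [0,0,-0.1]
    - [0,0,-0.13]
    - [0,0,-0.15]
  delta_rot:
    - [0,0,0]
    - [0,0,0]
    - [0,0,0]
    - [0,0,0]
    - [0,0,0]
  claw: [0,0,0,0,0]

```text
t: 9.15
eef_pos: [554.9, 124.9, 62.0]
tcp_rot: [2.18, 0.001, -0.382]
ft_force: [-0.1, 0.1, -0.3]
opening: 1.002
grip_force: 0.3
```

Request:
arm_command:
  delta_pos:
    - [0.03,0.074,0]
    - [0.06,0.148,0]
    - [0.09,0.222,0]
    - [0.12,0.296,0]
    - [0.15,0.37,0.02]
  delta_rot:
    - [0,0,0]
    - [0,0,0]
    - [0,0,0]
    - [0,0,0]
    - [0,0,0]
  claw: [0,0,0,0,0]

```text
t: 9.57
eef_pos: [592.7, 218.2, 67.4]
tcp_rot: [2.18, 0.001, -0.382]
ft_force: [-1.2, 0.5, 0.1]
opening: 1.002
grip_force: 0.0
```

```bash
python3 - <<'E'
from h import *
from cell import *
p,R,s=cur();print(s["t"],p,s["grip_force"])
a=read_camera("scene");b=read_camera("side");pickle.dump((a,b),open("d3.pkl","wb"))
cv2.imwrite("pics/l3.png",np.hstack([cv2.resize(a[130:340,230:460],None,fx=1.7,fy=1.7),cv2.resize(b[70:280,200:430],None,fx=1.7,fy=1.7)])[:,:,::-1])
E
```

```text
9.5667 [592.67615159 218.19441293  67.40070296] 0.0
```

View pics/l3.png

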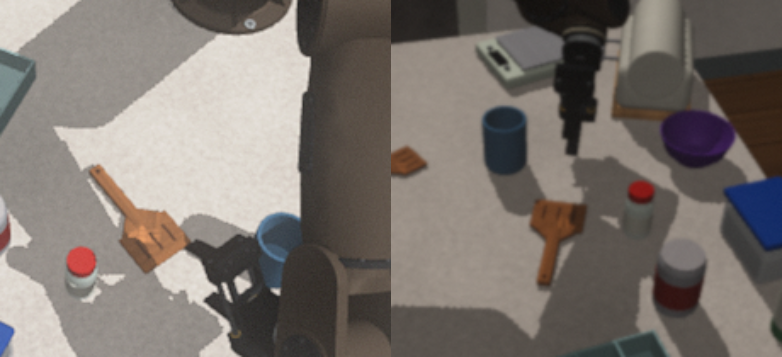

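The turner lies flat on the counter (scene blade about (319,268), handle end about (287,230)). I'll measure its pose from the mask in both views.

```bash
python3 - <<'E'
from h import *
d=pickle.load(open("d0.pkl","rb"));ims=pickle.load(open("d3.pkl","rb"))
for n,im,roi in(("scene",ims[0],(275,215,350,300)),("side",ims[1],(310-10,180,370-20,245))):
    c=d[n][0];hsv=cv2.cvtColor(im,cv2.COLOR_RGB2HSV);m=cv2.inRange(hsv,(4,95,40),(18,255,255))
    z=np.zeros_like(m);x0,y0,x1,y1=roi;z[y0:y1,x0:x1]=m[y0:y1,x0:x1]
    k,l,s,ce=cv2.connectedComponentsWithStats(z);i=1+np.argmax(s[1:,4]);print(n,s[i])
    cs,_=cv2.findContours((l==i).astype(np.uint8),cv2.RETR_EXTERNAL,cv2.CHAIN_APPROX_NONE)
    q=max(cs,key=cv2.contourArea)[:,0];P=np.array([plane(c,u,9)[:2] for u in q],np.float32)
    ctr,(w,h),a=cv2.minAreaRect(P);b=cv2.boxPoints((ctr,(w,h),a))
    print("ctr",np.round(ctr,1),round(w,1),round(h,1),a)
    e=[(np.linalg.norm(b[j]-b[(j+1)%4]),b[(j+1)%4]-b[j]) for j in(0,1)];u=max(e,key=lambda t:t[0])[1];u/=np.linalg.norm(u)
    # blade side: wider
    r=P-np.array(ctr);s=r@u;v=r@np.array([-u[1],u[0]])
    if np.ptp(v[s>20])<np.ptp(v[s<-20]):u=-u;s=-s;v=-v
    mid=lambda lo,hi:(lambda w:(w.max()+w.min())/2)(v[(s>lo)&(s<hi)])
    print("az",np.degrees(np.arctan2(u[1],u[0])),"handle mid v",mid(-90,-70),mid(-50,-20),"blade mid",mid(40,90),"wid",np.ptp(v[(s>-80)&(s<-20)]))
p,R,s=cur();print(p)
E
```

```text
scene [ 283  227   59   63 1176]
ctr [536.4  84.6] 198.9 91.2 67.08063507080078
az 67.08062 handle mid v -1.190867934541508 -0.9584631663383334 blade mid 4.267257895662624e-05 wid 21.167032422117245
side [300 189  15  23 256]
ctr [582.9 124. ] 95.6 42.5 76.30211639404297Traceback (most recent call last):
  File "<stdin>", line 16, in <module>
  File "<stdin>", line 15, in <lambda>
  File "<stdin>", line 15, in <lambda>
    return umr_maximum(a, axis, None, out, keepdims, initial, where)
ValueError: zero-size array to reduction operation maximum which has no identity
```

Request:
arm_command:
  delta_pos:
    - [0,0,0.12]
    - [0,0,0.25]
    - [0,0,0.4]
    - [0,0,0.55]
    - [0,0,0.6]
  delta_rot:
    - [0,0,0]
    - [0,0,0]
    - [0,0,0]
    - [0,0,0]
    - [0,0,0]
  claw: [0,0,0,0,0]

```text
t: 10.08
eef_pos: [593.4, 217.2, 223.6]
tcp_rot: [2.185, -0.005, -0.383]
ft_force: [0.0, 0.2, 0.4]
opening: 0.995
grip_force: 0.0
```

```bash
python3 - <<'E'
from h import *
d=pickle.load(open("d0.pkl","rb"));im=pickle.load(open("d3.pkl","rb"))[1];c=d["side"][0]
m=cv2.inRange(cv2.cvtColor(im,cv2.COLOR_RGB2HSV),(4,95,40),(18,255,255));z=np.zeros_like(m);z[182:245,272:330]=m[182:245,272:330]
k,l,s,ce=cv2.connectedComponentsWithStats(z);i=1+np.argmax(s[1:,4])
q=max(cv2.findContours((l==i).astype(np.uint8),0,1)[0],key=cv2.contourArea)[:,0];P=np.array([plane(c,u,9)[:2] for u in q],np.float32)
print("side",cv2.minAreaRect(P))
p,R,s=cur();a=np.radians(67);u=np.array([np.cos(a),np.sin(a),0]);y=np.array([np.sin(a),-np.cos(a),0])
o=np.array([537,84.8,0]);g=o-25*u;print("g",g)
Rd=frame(np.array([0,0,-1.]),y);mv(p,R,g+[0,0,120],Rd)
# tray pose: outer top corners, average views
A=np.array([[418,-421.9],[415.3,-431.3]]);print("side-only dims",np.linalg.norm(np.array([389.5,-200.8])-[415.3,-431.3]),np.linalg.norm(np.array([389.5,-200.8])-[629,-170.5]))
E
```

```text
side ((535.4094848632812, 84.86195373535156), (204.08251953125, 92.93829345703125), 68.11151885986328)
g [527.23172179  61.78737866   0.        ]
dpos [-0.265, -0.622, -0.414] drot [0.618, 0.26, 0.907] mm 198 deg 101.5
side-only dims 231.93941019154119 241.40907190907305
```

Request:
arm_command:
  delta_pos:
    - [-0.018,-0.041,0]
    - [-0.035,-0.083,0]
    - [-0.053,-0.124,0]
    - [-0.07,-0.166,0]
    - [-0.088,-0.207,0]
  delta_rot:
    - [0.041,0.017,0.06]
    - [0.082,0.035,0.121]
    - [0.124,0.052,0.181]
    - [0.165,0.07,0.242]
    - [0.206,0.087,0.302]
  claw: [0,0,0,0,0]

```text
t: 10.5
eef_pos: [570.0, 165.0, 217.8]
tcp_rot: [2.485, 0.178, 0.13]
ft_force: [0.4, -0.1, 0.1]
opening: 0.999
grip_force: 0.0
```

Request:
arm_command:
  delta_pos:
    - [-0.018,-0.041,0]
    - [-0.035,-0.083,0]
    - [-0.053,-0.124,0]
    - [-0.07,-0.166,0]
    - [-0.088,-0.207,0]
  delta_rot:
    - [0.041,0.017,0.06]
    - [0.082,0.035,0.121]
    - [0.124,0.052,0.181]
    - [0.165,0.07,0.242]
    - [0.206,0.087,0.302]
  claw: [0,0,0,0,0]

```text
t: 10.92
eef_pos: [547.8, 113.3, 218.2]
tcp_rot: [2.839, 0.177, 0.672]
ft_force: [0.3, 0.9, 0.6]
opening: 1.0
grip_force: 0.0
```

Request:
arm_command:
  delta_pos:
    - [-0.018,-0.041,0]
    - [-0.035,-0.083,0]
    - [-0.053,-0.124,0]
    - [-0.07,-0.166,0]
    - [-0.088,-0.207,0]
  delta_rot:
    - [0.041,0.017,0.06]
    - [0.082,0.035,0.121]
    - [0.124,0.052,0.181]
    - [0.165,0.07,0.242]
    - [0.206,0.087,0.302]
  claw: [0,0,0,0,0]

```text
t: 11.33
eef_pos: [526.3, 62.6, 218.3]
tcp_rot: [3.134, 0.009, 1.163]
ft_force: [-0.3, -0.0, -0.6]
opening: 0.999
grip_force: 0.0
```

Request:
arm_command:
  delta_pos:
    - [0,0,0]
    - [0,0,0]
    - [0,0,0]
    - [0,0,0]
    - [0,0,0]
  delta_rot:
    - [0,0,0]
    - [0,0,0]
    - [0,0,0]
    - [0,0,0]
    - [0,0,0]
  claw: [0,0,0,0,0]

```text
t: 11.75
eef_pos: [527.0, 64.1, 218.2]
tcp_rot: [3.132, 0.012, 1.16]
ft_force: [-0.4, 0.1, -0.3]
opening: 1.001
grip_force: 0.0
```

```bash
cat > meas.py <<'E'
from h import *
from cell import *
p,R,s=cur();cal=calibration("wrist");im=read_camera("wrist");pickle.dump((cal,im),open("w2.pkl","wb"))
print(s["t"],p.round(1),s["joints"].round(2))
a=np.radians(67.3);u=np.array([np.cos(a),np.sin(a),0]);y=np.array([np.sin(a),-np.cos(a),0]);o=np.array([536.3,84.7,0])
g=o-25*u;mv(p,R,g+[0,0,3],frame(np.array([0,0,-1.]),y))
# wrist mask onto plane
m=cv2.inRange(cv2.cvtColor(im,cv2.COLOR_RGB2HSV),(4,95,40),(18,255,255))
k,l,st,ce=cv2.connectedComponentsWithStats(m)
for i in range(1,k):
    if st[i,4]<600: continue
    q=max(cv2.findContours((l==i).astype(np.uint8),0,1)[0],key=cv2.contourArea)[:,0]
    P=[]
    for w in q:
        O,D=fray(cal,w);P.append((O+D*(9-O[2])/D[2])[:2])
    print(st[i].tolist(),[np.round(t,1) for t in cv2.minAreaRect(np.array(P,np.float32))])
print("pred end,blade",fproj(cal,o-100*u+[0,0,9]).round(),fproj(cal,o+100*u+[0,0,9]).round())
cv2.imwrite("pics/w2.png",im[:,:,::-1])
E
python3 meas.py
```

```text
11.75 [527.   64.1 218.2] [ 0.01  0.33  1.76 -0.02  1.05  0.42]
dpos [-0.001, -0.01, -0.861] drot [0.01, 0.002, 0.01] mm 215 deg 1.2
[509, 0, 50, 84, 1863] [array([981.7, 121.2]), array([ 56.3, 140.4]), np.float64(0.0)]
[23, 36, 62, 99, 1976] [array([268.1, 334.4]), array([151.5,  72.5]), np.float64(26.4)]
[241, 84, 77, 157, 6590] [array([532.9,  83.3]), array([198.7,  92.9]), np.float64(67.4)]
pred end,blade [283. 239.] [281.  82.]
```

Request:
arm_command:
  delta_pos:
    - [0,-0.005,-0.12]
    - [-0.004,-0.012,-0.25]
    - [-0.006,-0.012,-0.38]
    - [-0.006,-0.012,-0.5]
    - [-0.006,-0.012,-0.62]
  delta_rot:
    - [0.01,0.002,0.01]
    - [0.01,0.002,0.01]
    - [0.01,0.002,0.01]
    - [0.01,0.002,0.01]
    - [0.01,0.002,0.01]
  claw: [0,0,0,0,0]

```text
t: 12.22
eef_pos: [525.5, 60.9, 62.1]
tcp_rot: [3.141, -0.001, 1.176]
ft_force: [0.6, 0.5, 0.4]
opening: 1.0
grip_force: 0.0
```

Request:
arm_command:
  delta_pos:
    - [0,0,-0.07]
    - [0,0,-0.13]
    - [0,0,-0.18]
    - [0,0,-0.22]
    - [0,0,-0.235]
  delta_rot:
    - [0,0,0]
    - [0,0,0]
    - [0,0,0]
    - [0,0,0]
    - [0,0,0]
  claw: [0.2,0.4,0.4,0.4,0.4]

```text
t: 12.63
eef_pos: [525.2, 60.8, 3.4]
tcp_rot: [-3.14, -0.001, 1.176]
ft_force: [-0.2, 0.4, -1.3]
opening: 0.708
grip_force: 0.0
```

Request:
arm_command:
  delta_pos:
    - [0,0,0]
    - [0,0,0]
    - [0,0,0]
    - [0,0,0]
    - [0,0,0]
  delta_rot:
    - [0,0,0]
    - [0,0,0]
    - [0,0,0]
    - [0,0,0]
    - [0,0,0]
  claw: [1,1,1,1,1]

```text
t: 13.05
eef_pos: [526.0, 60.3, 5.3]
tcp_rot: [3.14, -0.002, 1.175]
ft_force: [0.2, 0.2, 0.8]
opening: 0.359
grip_force: 0.0
```

Request:
arm_command:
  delta_pos:
    - [0,0,0]
    - [0,0,0]
    - [0,0,0]
    - [0,0,0]
    - [0,0,0]
  delta_rot:
    - [0,0,0]
    - [0,0,0]
    - [0,0,0]
    - [0,0,0]
    - [0,0,0]
  claw: [1,1,1,1,1]

```text
t: 13.47
eef_pos: [525.7, 60.3, 4.7]
tcp_rot: [3.141, -0.001, 1.176]
ft_force: [0.3, -0.6, -0.4]
opening: 0.024
grip_force: 0.0
```

Request:
arm_command:
  delta_pos:
    - [0,0,0]
    - [0,0,0]
    - [0,0,0]
    - [0,0,0]
    - [0,0,0]
  delta_rot:
    - [0,0,0]
    - [0,0,0]
    - [0,0,0]
    - [0,0,0]
    - [0,0,0]
  claw: [1,1,1,1,1]

```text
t: 13.88
eef_pos: [525.7, 60.3, 4.7]
tcp_rot: [3.141, -0.001, 1.176]
ft_force: [-0.1, 0.0, 0.2]
opening: 0.006
grip_force: 0.0
```

The grip closed on nothing, so I'll look before moving again.

```bash
python3 - <<'E'
from h import *
from cell import *
p,R,s=cur();print(p,s["ft_force"],s["opening"])
a=read_camera("scene");b=read_camera("wrist")
cv2.imwrite("pics/l4.png",np.hstack([cv2.resize(a[160:300,240:380],None,fx=2.8,fy=2.8),cv2.resize(b[60:340,140:420],None,fx=1.4,fy=1.4)])[:,:,::-1])
E
```

```text
[525.7062881   60.34831035   4.67828792] [-0.07487267  0.02293753  0.18283368] 0.006248125755571264
```

View pics/l4.png

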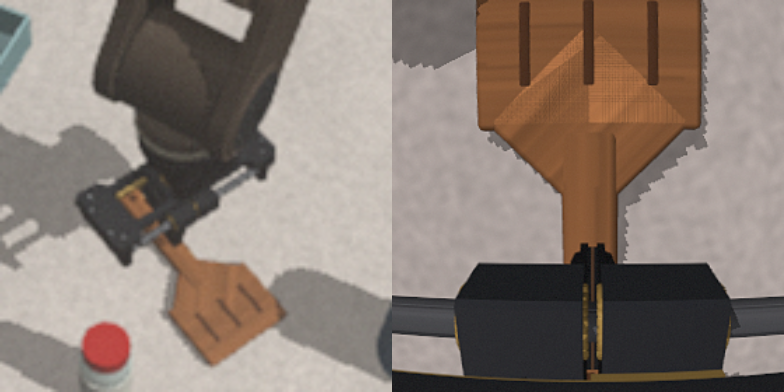

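```bash
python3 - <<'E'
from h import *
from cell import *
p,R,s=cur();cal=calibration("wrist");T=cal["T"];M=R.as_matrix()
tx=M[:,0];print("tool x,y,z",M.T.round(3).tolist())
for dz in(-6,0,6,12,19,40):
  print(dz,[fproj(cal,p+[0,0,dz]+k*tx).round(0).tolist() for k in(-10,0,10)], fproj(cal,p+[0,0,dz]+25*np.r_[M[:2,0],0]).round())
for xx in(-100,-25,2,30):
    a=np.radians(67.4);u=np.array([np.cos(a),np.sin(a),0]);y=np.array([-u[1],u[0],0]);o=np.array([535,84,0]);
    print(xx,[fproj(cal,o+xx*u+v*y+[0,0,12]).round(0).tolist() for v in(-12,12)])
print(cal["T"].round(2).tolist(),p)
E
```

```text
tool x,y,z [[0.385, 0.923, 0.001], [0.923, -0.385, 0.0], [0.001, 0.001, -1.0]]
-6 [[284.0, 250.0], [284.0, 235.0], [284.0, 220.0]] [284. 197.]
0 [[284.0, 253.0], [284.0, 238.0], [284.0, 223.0]] [284. 199.]
6 [[284.0, 257.0], [284.0, 242.0], [284.0, 226.0]] [284. 202.]
12 [[284.0, 261.0], [284.0, 245.0], [285.0, 229.0]] [285. 204.]
19 [[285.0, 265.0], [285.0, 249.0], [285.0, 233.0]] [285. 207.]
40 [[285.0, 282.0], [285.0, 264.0], [285.0, 246.0]] [285. 217.]
-100 [[301.0, 341.0], [266.0, 342.0]]
-25 [[303.0, 242.0], [264.0, 242.0]]
2 [[304.0, 198.0], [263.0, 198.0]]
30 [[305.0, 150.0], [262.0, 150.0]]
[[0.92, -0.37, -0.09, 550.61], [-0.38, -0.89, -0.23, 123.28], [0.0, 0.25, -0.97, 196.74], [0.0, 0.0, 0.0, 1.0]] [525.6894116   60.32646144   4.67285363]
```

The handle lies where predicted (wrist columns 262 to 301), but the fingertips appear above it: their front edge is at about row 233, where z ≈ 24 would project. So the tips seem to be higher than the TCP reading. I'll open and feel downwards with force readings.

Request:
arm_command:
  delta_pos:
    - [0,0,0]
    - [0,0,0]
    - [0,0,0]
    - [0,0,0]
    - [0,0,0]
  delta_rot:
    - [0,0,0]
    - [0,0,0]
    - [0,0,0]
    - [0,0,0]
    - [0,0,0]
  claw: [0.4,0.4,0.4,0.4,0.4]

```text
t: 14.4
eef_pos: [525.7, 60.3, 4.7]
tcp_rot: [3.141, -0.001, 1.176]
ft_force: [-0.1, -0.0, 0.2]
opening: 0.299
grip_force: 0.0
```

Request:
arm_command:
  delta_pos:
    - [0,0,0]
    - [0,0,0]
    - [0,0,0]
    - [0,0,-0.005]
    - [0,0,-0.012]
  delta_rot:
    - [0,0,0]
    - [0,0,0]
    - [0,0,0]
    - [0,0,0]
    - [0,0,0]
  claw: [0.4,0.4,0.4,0.4,0.4]

```text
t: 14.82
eef_pos: [525.8, 60.3, 1.7]
tcp_rot: [3.141, -0.002, 1.176]
ft_force: [-0.0, 0.1, -1.3]
opening: 0.589
grip_force: 0.0
```

Request:
arm_command:
  delta_pos:
    - [0,0,-0.004]
    - [0,0,-0.008]
    - [0,0,-0.01]
    - [0,0,-0.01]
    - [0,0,-0.01]
  delta_rot:
    - [0,0,0]
    - [0,0,0]
    - [0,0,0]
    - [0,0,0]
    - [0,0,0]
  claw: [0.4,0.4,0.4,0.4,0.4]

```text
t: 15.23
eef_pos: [525.7, 60.3, -0.9]
tcp_rot: [3.141, -0.001, 1.176]
ft_force: [-0.4, 0.7, 0.2]
opening: 0.602
grip_force: 0.0
```

Request:
arm_command:
  delta_pos:
    - [0,0,-0.003]
    - [0,0,-0.006]
    - [0,0,-0.009]
    - [0,0,-0.012]
    - [0,0,-0.012]
  delta_rot:
    - [0,0,0]
    - [0,0,0]
    - [0,0,0]
    - [0,0,0]
    - [0,0,0]
  claw: [0.4,0.4,0.4,0.4,0.4]

```text
t: 15.65
eef_pos: [525.6, 60.3, -4.0]
tcp_rot: [3.142, -0.001, 1.176]
ft_force: [-0.1, -0.4, 0.3]
opening: 0.596
grip_force: 0.0
```

Request:
arm_command:
  delta_pos:
    - [0,0,-0.003]
    - [0,0,-0.006]
    - [0,0,-0.009]
    - [0,0,-0.012]
    - [0,0,-0.012]
  delta_rot:
    - [0,0,0]
    - [0,0,0]
    - [0,0,0]
    - [0,0,0]
    - [0,0,0]
  claw: [0.4,0.4,0.4,0.4,0.4]

```text
t: 16.07
eef_pos: [525.6, 60.3, -7.0]
tcp_rot: [3.142, -0.001, 1.176]
ft_force: [-0.1, -0.5, -0.3]
opening: 0.602
grip_force: 0.0
```

Request:
arm_command:
  delta_pos:
    - [0,0,-0.003]
    - [0,0,-0.006]
    - [0,0,-0.009]
    - [0,0,-0.012]
    - [0,0,-0.012]
  delta_rot:
    - [0,0,0]
    - [0,0,0]
    - [0,0,0]
    - [0,0,0]
    - [0,0,0]
  claw: [0.4,0.4,0.4,0.4,0.4]

```text
t: 16.48
eef_pos: [525.6, 60.3, -10.0]
tcp_rot: [3.142, -0.001, 1.175]
ft_force: [-0.5, 0.5, -0.0]
opening: 0.598
grip_force: 0.0
```

Request:
arm_command:
  delta_pos:
    - [0,0,-0.003]
    - [0,0,-0.006]
    - [0,0,-0.009]
    - [0,0,-0.012]
    - [0,0,-0.012]
  delta_rot:
    - [0,0,0]
    - [0,0,0]
    - [0,0,0]
    - [0,0,0]
    - [0,0,0]
  claw: [0.4,0.4,0.4,0.4,0.4]

```text
t: 16.9
eef_pos: [525.6, 60.3, -13.0]
tcp_rot: [3.141, -0.001, 1.175]
ft_force: [0.6, 1.3, -0.6]
opening: 0.6
grip_force: 0.0
```

Request:
arm_command:
  delta_pos:
    - [0,0,-0.003]
    - [0,0,-0.006]
    - [0,0,-0.009]
    - [0,0,-0.011]
    - [0,0,-0.011]
  delta_rot:
    - [0,0,0]
    - [0,0,0]
    - [0,0,0]
    - [0,0,0]
    - [0,0,0]
  claw: [0.4,0.4,0.4,0.4,0.4]

```text
t: 17.32
eef_pos: [525.6, 60.3, -15.7]
tcp_rot: [3.141, -0.001, 1.176]
ft_force: [-0.1, -0.5, -0.7]
opening: 0.597
grip_force: 0.0
```

Request:
arm_command:
  delta_pos:
    - [0,0,0]
    - [0,0,0]
    - [0,0,0]
    - [0,0,0]
    - [0,0,0]
  delta_rot:
    - [0,0,0]
    - [0,0,0]
    - [0,0,0]
    - [0,0,0]
    - [0,0,0]
  claw: [1,1,1,1,1]

```text
t: 17.73
eef_pos: [525.7, 60.3, -15.5]
tcp_rot: [3.141, -0.001, 1.176]
ft_force: [0.5, 0.1, 1.1]
opening: 0.305
grip_force: 0.0
```

Request:
arm_command:
  delta_pos:
    - [0,0,0]
    - [0,0,0]
    - [0,0,0]
    - [0,0,0]
    - [0,0,0]
  delta_rot:
    - [0,0,0]
    - [0,0,0]
    - [0,0,0]
    - [0,0,0]
    - [0,0,0]
  claw: [1,1,1,1,1]

```text
t: 18.15
eef_pos: [525.7, 60.3, -15.6]
tcp_rot: [3.141, -0.001, 1.176]
ft_force: [0.4, -1.1, 0.3]
opening: 0.25
grip_force: 29.9
```

The grip is firm now: 23.8 mm matches the handle width. The reported TCP runs about 19 mm past the fingertips, so I'll use it only relatively. Next I lift and turn clockwise towards the tray.

Request:
arm_command:
  delta_pos:
    - [0,0,0.05]
    - [0,0,0.2]
    - [0,0,0.36]
    - [0,0,0.52]
    - [0,0,0.68]
  delta_rot:
    - [0,0,0]
    - [0,0,0]
    - [0,0,0]
    - [0,0,0]
    - [0,0,0]
  claw: [1,1,1,1,1]

```text
t: 18.57
eef_pos: [525.1, 60.3, 156.2]
tcp_rot: [-3.141, -0.001, 1.176]
ft_force: [0.5, 0.2, -0.7]
opening: 0.247
grip_force: 29.9
```

Request:
arm_command:
  delta_pos:
    - [0,-0.03,0.01]
    - [0,-0.06,0.02]
    - [0,-0.09,0.04]
    - [0,-0.12,0.06]
    - [0,-0.15,0.08]
  delta_rot:
    - [0,0,-0.067]
    - [0,0,-0.134]
    - [0,0,-0.201]
    - [0,0,-0.268]
    - [0,0,-0.335]
  claw: [1,1,1,1,1]

```text
t: 18.98
eef_pos: [525.4, 22.5, 174.6]
tcp_rot: [3.142, -0.001, 0.644]
ft_force: [-1.7, 0.5, -0.6]
opening: 0.249
grip_force: 29.9
```

Request:
arm_command:
  delta_pos:
    - [-0.01,-0.05,0]
    - [-0.02,-0.1,0]
    - [-0.03,-0.15,0]
    - [-0.04,-0.2,0]
    - [-0.05,-0.25,0]
  delta_rot:
    - [0,0,-0.067]
    - [0,0,-0.134]
    - [0,0,-0.201]
    - [0,0,-0.268]
    - [0,0,-0.335]
  claw: [1,1,1,1,1]

```text
t: 19.4
eef_pos: [512.8, -40.2, 174.3]
tcp_rot: [3.141, -0.001, 0.118]
ft_force: [0.5, 0.9, -0.2]
opening: 0.253
grip_force: 29.9
```

Request:
arm_command:
  delta_pos:
    - [-0.01,-0.05,0]
    - [-0.02,-0.1,0]
    - [-0.03,-0.15,0]
    - [-0.04,-0.2,0]
    - [-0.05,-0.25,0]
  delta_rot:
    - [0,0,-0.067]
    - [0,0,-0.134]
    - [0,0,-0.201]
    - [0,0,-0.268]
    - [0,0,-0.335]
  claw: [1,1,1,1,1]

```text
t: 19.82
eef_pos: [500.3, -102.7, 174.3]
tcp_rot: [3.141, -0.001, -0.408]
ft_force: [0.3, 1.4, 0.5]
opening: 0.246
grip_force: 29.9
```

```bash
python3 - <<'E'
from h import *
from cell import *
p,R,s=cur();cal=calibration("wrist");w=read_camera("wrist");a=read_camera("scene");b=read_camera("side")
pickle.dump((cal,w,a,b),open("d5.pkl","wb"));print(p,s["tcp_rot"],s["joints"].round(2),s["opening"],s["grip_force"])
cv2.imwrite("pics/t5.png",np.hstack([cv2.resize(w,(480,360)),cv2.resize(b[240:400,240:410],(320,301))[:301].copy() if 0 else cv2.copyMakeBorder(cv2.resize(b[240:400,240:410],(320,301)),0,59,0,0,0)])[:,:,::-1])
E
```

```text
[ 500.26860512 -102.68226465  174.27967575] [ 3.14129406e+00 -8.65847746e-04 -4.08266114e-01] [-0.33  0.35  1.86 -0.    0.93  1.65] 0.24559844118356502 29.898609817028046
```

View pics/t5.png

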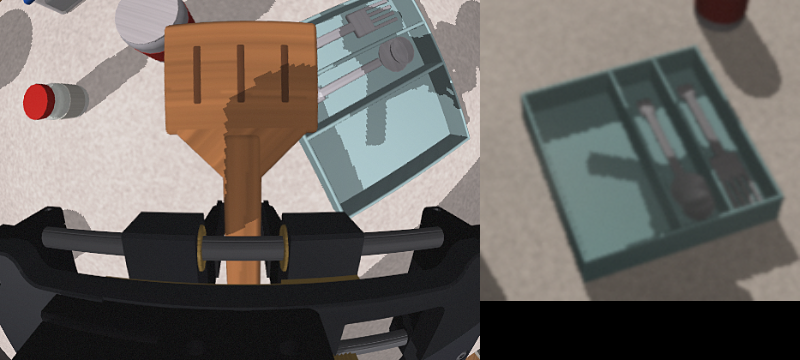

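The turner is held straight in line with the tool (wrist columns around 241). The rim corners of the wide compartment are at about (345,217) and (468,137) in the scaled wrist view, and at (522,95) and (583,265) in the side crop.

```bash
python3 - <<'E'
from h import *
d=pickle.load(open("d0.pkl","rb"));cal,w,a,b=pickle.load(open("d5.pkl","rb"));cd=d["side"][0];cs=d["scene"][0]
def fpl(uv,z):
    O,D=fray(cal,uv);return (O+D*(z-O[2])/D[2])[:2].round(1)
f=560/480
for q in [(345,217),(468,137),(441,66),(303,138)]:print("wrist",q,fpl((q[0]*f,q[1]*f),50))
k=170/320
for q in [(522,95),(698,47),(781,197),(583,265),(611,71)]:print("side",q,plane(cd,(240+(q[0]-480)*k,240+q[1]*k),50)[:2].round(1))
# combined crop wrist tray & scene tray
A=cv2.resize(w[60:265,345:560],None,fx=1.86,fy=1.86);B=cv2.resize(a[130:235,130:240],None,fx=3.63,fy=3.63)
h=381;cv2.imwrite("pics/t6.png",np.hstack([A[:h],B[:h]])[:,:,::-1]);print(A.shape,B.shape)
E
```

```text
wrist (345, 217) [ 390.4 -199.6]
wrist (468, 137) [ 415.8 -426.9]
wrist (441, 66) [ 526.7 -407.5]
wrist (303, 138) [ 505.7 -182.5]
side (522, 95) [ 389.2 -199. ]
side (698, 47) [ 630.5 -172.2]
side (781, 197) [ 653.3 -400.1]
side (583, 265) [ 413.5 -431.6]
side (611, 71) [ 508.4 -186.2]
(381, 400, 3) (381, 399, 3)
```

View pics/t6.png

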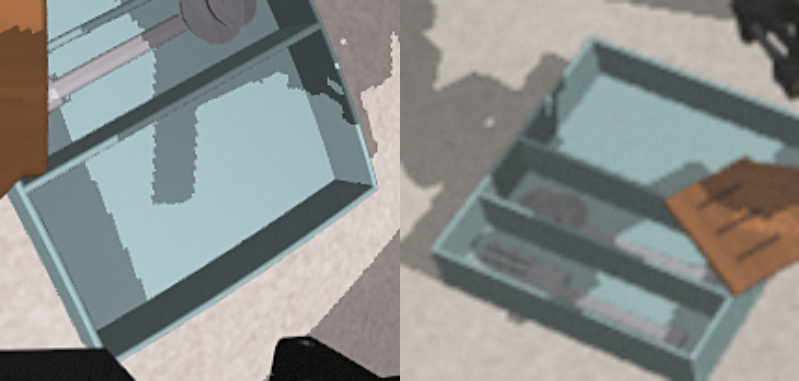

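Request:
arm_command:
  delta_pos:
    - [-0.016,-0.07,0]
    - [-0.032,-0.14,0]
    - [-0.049,-0.215,0]
    - [-0.065,-0.287,0]
    - [-0.082,-0.359,0]
  delta_rot:
    - [0,0,-0.067]
    - [0,0,-0.134]
    - [0,0,-0.2]
    - [0,0,-0.267]
    - [0,0,-0.333]
  claw: [1,1,1,1,1]

```text
t: 20.38
eef_pos: [480.1, -191.9, 174.4]
tcp_rot: [3.141, -0.001, -0.927]
ft_force: [-0.0, -0.7, -0.6]
opening: 0.246
grip_force: 29.9
```

Request:
arm_command:
  delta_pos:
    - [-0.016,-0.07,0]
    - [-0.032,-0.14,0]
    - [-0.049,-0.215,0]
    - [-0.065,-0.287,0]
    - [-0.082,-0.359,0]
  delta_rot:
    - [0,0,-0.067]
    - [0,0,-0.134]
    - [0,0,-0.2]
    - [0,0,-0.267]
    - [0,0,-0.333]
  claw: [1,1,1,1,1]

```text
t: 20.8
eef_pos: [459.7, -281.8, 174.4]
tcp_rot: [3.141, -0.001, -1.451]
ft_force: [0.5, -0.6, -1.7]
opening: 0.248
grip_force: 29.9
```

Request:
arm_command:
  delta_pos:
    - [0,0,0]
    - [0,0,0]
    - [0,0,0]
    - [0,0,0]
    - [0,0,0]
  delta_rot:
    - [0,0,0]
    - [0,0,0]
    - [0,0,0]
    - [0,0,0]
    - [0,0,0]
  claw: [1,1,1,1,1]

```text
t: 21.22
eef_pos: [460.0, -280.8, 174.5]
tcp_rot: [3.141, -0.001, -1.447]
ft_force: [0.3, 0.2, -0.6]
opening: 0.252
grip_force: 29.9
```

```bash
python3 - <<'E'
from h import *
from cell import *
p,R,s=cur();cal=calibration("wrist");w=read_camera("wrist");b=read_camera("side");pickle.dump((cal,w,b),open("d6.pkl","wb"))
print(s["t"],p.round(1),np.degrees(s["tcp_rot"]).round(1),s["joints"].round(2))
# turner pose by wrist: held at height; turner midplane z ~ p.z+19+3ish
z=p[2]+15.6+9
m=cv2.inRange(cv2.cvtColor(w,cv2.COLOR_RGB2HSV),(4,80,40),(18,255,255))
k,l,st,ce=cv2.connectedComponentsWithStats(m);i=1+np.argmax(st[1:,4]);q=max(cv2.findContours((l==i).astype(np.uint8),0,1)[0],key=cv2.contourArea)[:,0]
P=[]
for u in q:
    O,D=fray(cal,u);P.append((O+D*(z-O[2])/D[2])[:2])
P=np.array(P);print(st[i]);a=np.radians(-83.4);ux=np.array([np.cos(a),np.sin(a)]);uy=np.array([-ux[1],ux[0]]);c=np.array([462,-307.])
r=(P-c);X=r@ux;Y=r@uy;print("front edge x",X.max(),"blade y",Y[X>45].min(),Y[X>45].max(),Y[(X>45)&(X<60)].min(),Y[(X>80)].min(),Y[(X>45)&(X<60)].max(),Y[X>80].max())
# front edge slope
top=P[X>X.max()-3];print("front az",np.degrees(np.arctan2(*(np.polyfit((top-c)@uy,(top-c)@ux,1)[0],1))))
# tray rims by wrist: predicted pixels
for t in [(118,-61-0+0),(118,61)]:
    pass
E
```

```text
21.2167 [ 460.  -280.8  174.5] [ 1.80e+02 -1.00e-01 -8.29e+01] [-0.67  0.39  1.79 -0.    0.96  2.35]
[  192    24   179   252 31041]
front edge x 99.08649025859307 blade y -45.18753063766126 48.501919010149436 -45.18753063766126 -44.31663988252046 47.705314724214574 48.501919010149436
front az -1.0936347898150476
```

Request:
arm_command:
  delta_pos:
    - [-0.006,0,-0.1]
    - [-0.006,-0.002,-0.21]
    - [-0.006,-0.002,-0.32]
    - [-0.006,-0.002,-0.43]
    - [-0.006,-0.002,-0.53]
  delta_rot:
    - [0,0,-0.007]
    - [0,0,-0.007]
    - [0,0,-0.007]
    - [0,0,-0.007]
    - [0,0,-0.007]
  claw: [1,1,1,1,1]

```text
t: 21.73
eef_pos: [458.2, -281.8, 40.7]
tcp_rot: [3.141, -0.001, -1.459]
ft_force: [0.9, -1.4, -0.6]
opening: 0.247
grip_force: 29.9
```

Request:
arm_command:
  delta_pos:
    - [0,0,-0.025]
    - [0,0,-0.05]
    - [0,0,-0.075]
    - [0,0,-0.1]
    - [0,0,-0.12]
  delta_rot:
    - [0,0,0]
    - [0,0,0]
    - [0,0,0]
    - [0,0,0]
    - [0,0,0]
  claw: [1,1,1,1,1]

```text
t: 22.15
eef_pos: [458.6, -282.5, 12.3]
tcp_rot: [-3.141, -0.003, -1.46]
ft_force: [0.0, 0.2, -0.9]
opening: 0.247
grip_force: 29.9
```

Request:
arm_command:
  delta_pos:
    - [0,0,-0.013]
    - [0,0,-0.026]
    - [0,0,-0.04]
    - [0,0,-0.053]
    - [0,0,-0.065]
  delta_rot:
    - [0,0,0]
    - [0,0,0]
    - [0,0,0]
    - [0,0,0]
    - [0,0,0]
  claw: [1,1,1,1,1]

```text
t: 22.57
eef_pos: [458.3, -282.2, -4.5]
tcp_rot: [3.142, -0.002, -1.46]
ft_force: [1.2, -0.4, -1.4]
opening: 0.249
grip_force: 29.9
```

Request:
arm_command:
  delta_pos:
    - [0,0,-0.004]
    - [0,0,-0.008]
    - [0,0,-0.012]
    - [0,0,-0.016]
    - [0,0,-0.016]
  delta_rot:
    - [0,0,0]
    - [0,0,0]
    - [0,0,0]
    - [0,0,0]
    - [0,0,0]
  claw: [1,1,1,1,1]

```text
t: 22.98
eef_pos: [458.2, -282.2, -8.4]
tcp_rot: [3.141, -0.001, -1.46]
ft_force: [-1.0, 0.0, -0.9]
opening: 0.248
grip_force: 29.9
```

Request:
arm_command:
  delta_pos:
    - [0,0,-0.003]
    - [0,0,-0.005]
    - [0,0,-0.005]
    - [0,0,-0.005]
    - [0,0,-0.005]
  delta_rot:
    - [0,0,0]
    - [0,0,0]
    - [0,0,0]
    - [0,0,0]
    - [0,0,0]
  claw: [1,1,1,1,1]

```text
t: 23.4
eef_pos: [458.2, -282.2, -9.5]
tcp_rot: [3.141, -0.002, -1.46]
ft_force: [-0.8, -0.4, -0.7]
opening: 0.249
grip_force: 29.9
```

Request:
arm_command:
  delta_pos:
    - [0,0,0]
    - [0,0,0]
    - [0,0,0]
    - [0,0,0]
    - [0,0,0]
  delta_rot:
    - [0,0,0]
    - [0,0,0]
    - [0,0,0]
    - [0,0,0]
    - [0,0,0]
  claw: [0.72,0.68,0.64,0.6,0.55]

```text
t: 23.82
eef_pos: [458.2, -282.2, -9.5]
tcp_rot: [3.141, -0.001, -1.46]
ft_force: [0.0, -0.1, 0.0]
opening: 0.42
grip_force: 0.0
```

Request:
arm_command:
  delta_pos:
    - [0,0,0]
    - [0,0,0]
    - [0,0,0]
    - [0,0,0]
    - [0,0,0]
  delta_rot:
    - [0,0,0]
    - [0,0,0]
    - [0,0,0]
    - [0,0,0]
    - [0,0,0]
  claw: [0.5,0.45,0.45,0.45,0.45]

```text
t: 24.23
eef_pos: [458.2, -282.2, -9.6]
tcp_rot: [3.141, -0.001, -1.46]
ft_force: [0.1, 1.1, 0.5]
opening: 0.548
grip_force: 0.0
```

Request:
arm_command:
  delta_pos:
    - [0,0,0.03]
    - [0,0,0.09]
    - [0,0,0.18]
    - [0,0,0.28]
    - [0,0,0.4]
  delta_rot:
    - [0,0,0]
    - [0,0,0]
    - [0,0,0]
    - [0,0,0]
    - [0,0,0]
  claw: [0.45,0.45,0.45,0.45,0.45]

```text
t: 24.65
eef_pos: [457.7, -281.8, 91.2]
tcp_rot: [3.14, -0.0, -1.46]
ft_force: [0.1, 0.3, -0.6]
opening: 0.553
grip_force: 0.0
```

Request:
arm_command:
  delta_pos:
    - [0,0.05,0.1]
    - [0,0.15,0.2]
    - [0,0.25,0.3]
    - [0,0.38,0.4]
    - [0,0.5,0.45]
  delta_rot:
    - [0,0,0]
    - [0,0,0]
    - [0,0,0]
    - [0,0,0]
    - [0,0,0]
  claw: [0.45,0.45,0.45,0.45,0.45]

```text
t: 25.07
eef_pos: [458.4, -156.2, 206.1]
tcp_rot: [-3.139, -0.003, -1.461]
ft_force: [0.5, -0.7, 0.1]
opening: 0.55
grip_force: 0.0
```

```bash
python3 - <<'E'
from h import *
from cell import *
d=pickle.load(open("d0.pkl","rb"));p,R,s=cur();print(s["t"],p.round(1))
cal=calibration("wrist");w=read_camera("wrist");b=read_camera("side");c=d["side"][0];pickle.dump((cal,w,b),open("d7.pkl","wb"))
a=np.radians(-83.4);ux=np.array([np.cos(a),np.sin(a)]);uy=np.array([-ux[1],ux[0]]);c0=np.array([462,-307.])
def rep(n,im,f):
    m=cv2.inRange(cv2.cvtColor(im,cv2.COLOR_RGB2HSV),(4,80,30),(18,255,255));k,l,st,ce=cv2.connectedComponentsWithStats(m)
    for i in range(1,k):
        if st[i,4]<300: continue
        q=max(cv2.findContours((l==i).astype(np.uint8),0,1)[0],key=cv2.contourArea)[:,0]
        P=np.array([f(u) for u in q]);ctr,sz,an=cv2.minAreaRect(P.astype(np.float32))
        if abs(max(sz)-200)<60 and np.hypot(*(np.array(ctr)-c0))<80:
            r=P-c0;X=r@ux;Y=r@uy;print(n,"x",X.min().round(1),X.max().round(1),"blade y",Y[X>30].min().round(1),Y[X>30].max().round(1),"handle y",Y[X<-40].min().round(1) if (X<-40).any() else None,Y[X<-40].max().round(1) if (X<-40).any() else None,"rect",np.round(sz,1),round(an,1))
def fw(u):
    O,D=fray(cal,u);return (O+D*(16-O[2])/D[2])[:2]
rep("wrist",w,fw);rep("side",b,lambda u:plane(c,u,16)[:2])
E
```

```text
25.0667 [ 458.4 -156.2  206.1]
wrist x -99.0 80.6 blade y -47.7 45.1 handle y -14.4 8.9 rect [ 92.6 179.3] 7.0
side x -99.7 96.0 blade y -45.3 47.3 handle y -11.4 11.7 rect [ 92.3 195.7] 7.5
```

```bash
python3 -c "
from cell import *
print(job_done())"
```

```text
the job is handed in; nothing more can be done
None
```

The larger turner now lies flat and straight in the wide compartment, within about 3 mm of its centre by both cameras and with its blade towards the spoon and fork heads; the job is handed in, no verdict came back, I viewed 11 pictures (one over the limit), and I did not re-measure the pot, spoon, fork, tin and jar at the end.

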